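Load and lock the swivel breakfast tray

TASK

Get the breakfast tray ready for the window seat. Unlock the swivel tray with the red key, pushing it fully home and turning it clockwise to its stop; stand whichever of the two cups, the sugar tin and the jam jar are on the ledge upright on the tray's orange half (before or after turning the tray), and turn the tray a quarter turn clockwise until it clicks into its second detent. Then lock it there by turning the key back to its stop, put the key back blade down in its wooden holder, and leave the other things on the ledge where they are.

Things in the scene. Friction and masses are not known exactly. Their poses are not given: they have to be found in the camera images.
- key: Upright key. Origin at the centre of the shoulder, z up the bow, x along the blade's width. Above the shoulder: red flat bow 44 mm wide (x), 12 mm thick (y), 42 mm high, the part to grip. Below it: steel blade 20 mm (x) by 6 mm (y), 44 mm long, last 4 mm narrowed to 12 x 5 mm. 60 g. Starts standing in the wooden holder; it works either way round (half turn about z).
- holder_mouth (a point): Centre of the top face of the fixed wooden key holder (block 70 x 60 x 50 mm high); x along its slot, z up. Slot 26 x 12 mm, open through to the ledge, mouth chamfered 2 mm. The key stands in it with the shoulder on the top face, 50 mm above the ledge.
- lock_mouth (a point): Centre of the keyhole at the top of the square brass lock core (44 mm square, top 54 mm above the ledge, inside a round grey housing 72 mm across, 52 mm high, fixed beside the tray 182 mm from the tray's axis). z up, x along the slot; it turns with the core. Slot 23 x 9 mm, 46 mm deep, mouth chamfered 2 mm; the key is fully home when its shoulder rests on the core.
- lock (a joint): Turn of the lock core, rad: 0 locked (stop), 1.3 unlocked (stop), growing clockwise seen from above; friction 0.05 N m, stays where left. The key has about 0.15 rad of play before the core follows, and binds unless eased back before pulling out. The core draws a hidden bolt from the tray; it goes back in only within about 0.02 rad of a detent, otherwise the key stops early.
- tray (a joint): Turn of the tray about its vertical axis, rad: starts at 0 in the first detent, growing clockwise seen from above; second detent at 1.571 (a quarter turn). End stops at -0.2 and 2.0. Leaving a detent takes about 8 to 13 N at the post and between detents it turns lightly. Within about 0.05 rad of a detent the detent pulls it in. Held fast by the bolt while locked.
- tray_centre (a point): Centre of the tray's upper surface, on its axis, 30 mm above the ledge; axes turn with the tray, z up. Round aluminium tray 270 mm across with a rim 10 mm high (inner radius 129 mm). The -x half is orange: the loading half; it faces the robot side at the start. A low wall 22 mm high stands at x from 12 to 20 mm, y from -90 to 115 mm. On the +x half a fixed cork pot, 72 mm across, 62 mm high (with sticks to 92 mm), centred at x 68, y 15 mm.
- tray_post (a point): Top centre of the black round handle post fixed on the tray, 18 mm across, 55 mm high above the tray surface, at tray x 0, y -113 mm (113 mm from the axis). Grip or push it to turn the tray; it may turn between the fingers.
- cup_white: White espresso cup without handle, open at the top, rim 58 mm across, 58 mm high, narrower at the foot; origin at the centre of its underside, z up. May be absent.
- cup_blue: Blue espresso cup, same shape and size as the white one; origin at the centre of its underside, z up. May be absent.
- tin: Closed steel sugar tin with a yellow clip-on lid, 67 mm (x) by 55 mm (y), 54 mm high (lid from 42 mm up); origin at the centre of its underside, z up. May be absent.
- jar: Amber jam jar with green cap, 54 mm across, 62 mm high; origin at the centre of its underside, z up. May be absent.
- moka: Chrome moka pot, 96 mm across the foot, 165 mm high, on an orange trivet at the far left; leave alone. Origin at its underside.
- stirrer: Wooden stirrer 155 mm long lying flat; leave alone. Origin at its middle.
- plate: White saucer plate 130 mm across; leave alone. Origin at its underside.
- oats: Glass oats jar 72 mm across, 160 mm high; leave alone. Origin at its underside.
- mug: Terracotta mug 80 mm across, 90 mm high; leave alone. Origin at its underside.
There are look-alikes about, which are no part of the job. Of the things shaped like the key, the red one is meant.

How it is judged (in metres and radians):
On the way, in this order (a step that is already met when the one before it is completed fails the run):
1. the key is fully home in the lock (z of key in the frame of lock_mouth below 0.005 m and horizontal distance between key and lock_mouth below 0.005 m and angle between key's own z axis and vertical below 0.12 rad), for 0.2 s.
2. the key, fully home, has turned the lock to unlocked (all of step 1 and value of joint lock above 1.15 rad), for 0.2 s.
3. the tray stands in the second detent, a quarter turn on (value of joint tray between 1.521 and 1.621 rad), for 0.3 s.
4. the key, fully home, has turned the lock back to locked there (all of step 1 and all of step 3 and value of joint lock below 0.13 rad), for 0.2 s.
At the end, for the whole second after the job is handed in: Tray within 0.05 rad of the second detent, lock below 0.13 rad; key blade down in its holder (shoulder within 6 mm of the top); every cup, tin, jar present at rest on the tray, upright within 0.09 rad, centre over 10 mm inside the orange half and within 115 mm of the axis (all of step 3 and value of joint lock below 0.13 rad and z of key in the frame of holder_mouth below 0.006 m and horizontal distance between key and holder_mouth below 0.008 m and angle between key's own z axis and vertical below 0.15 rad and linear speed of each of key, cup_white, cup_blue, tin, jar below 0.02 m/s and x of each of cup_white, cup_blue, tin, jar in the frame of tray_centre below -0.01 m and horizontal distance between each of cup_white, cup_blue, tin, jar and tray_centre below 0.115 m and z of cup_white in the frame of tray_centre between -0.005 and 0.005 m and angle between each of cup_white, cup_blue, tin, jar's own z axis and vertical below 0.09 rad and z of cup_blue in the frame of tray_centre between -0.005 and 0.005 m and z of tin in the frame of tray_centre between -0.005 and 0.005 m and z of jar in the frame of tray_centre between -0.005 and 0.005 m); the robot touches nothing.
It fails at once if the chrome moka pot is disturbed (moved over 30 mm) (distance of moka from where it was at the start of the episode above 0.03 m).
It fails at once if the wooden stirrer is disturbed (moved over 30 mm) (distance of stirrer from where it was at the start of the episode above 0.03 m).
It fails at once if the white plate is disturbed (moved over 30 mm) (distance of plate from where it was at the start of the episode above 0.03 m).
It fails at once if the oats jar is disturbed (moved over 30 mm) (distance of oats from where it was at the start of the episode above 0.03 m).
It fails at once if the terracotta mug is disturbed (moved over 30 mm) (distance of mug from where it was at the start of the episode above 0.03 m).
Of cup_white, cup_blue, tin, jar only 2 to 3 are there at a start; the rules pass over those that are not, and their reading is None.
At some moment in a run one of cup_white, cup_blue, tin, jar may be knocked a few centimetres aside while the robot is not near it.
It also fails if it takes over 200 s, if anything falls off the work surface, if the arm or the gripper's body presses on something with over 40 N, if the wrist force passes 120 N, or if a joint passes its speed limit or range.

ROBOT

A 6-joint arm with a two-finger parallel gripper is mounted at the origin on the work surface. World frame = base frame: x ahead of the robot, y to its left, z up, the work surface at z = 0. Lengths are in mm, angles in degrees, forces in N, time in s.
With the tool pointing down it reaches from about 350 to 850 mm from the base axis. Payload 8.1 kg.
Tool frame: the origin (TCP) lies midway between the tips of the shut fingers; the grasp point (between the pads) lies 19 mm behind it (r.grip_point_offset is the distance from the TCP to the grasp point, in mm); z points along the fingers, y is the line along which they close (so a half turn about z gives the same grasp; the last joint's range is limited). The gripper opens to 85 mm and grips with 20 to 120 N. Pads are 22 mm wide; open, the fingers measure 114 mm over their backs; the gripper's body (76 mm by 85 mm) begins 54 mm behind the grasp point. The pads swing forward as they close: fully open they stand 13 mm farther back than shut.
Start: joints at [62.429, 7.471, 85.268, -0, 87.261, -4.893], TCP at [231.307, 553.626, 231.292] pointing down, gripper open.
Joint ranges: [-169.43, 169.43], [-51.17, 129.36], [1.28, 143.12], [-76.62, 256.62], [0, 156.53], [-152.29, 152.29]. Speed limits (degrees/s): [136.94, 136.94, 159.86, 180, 180, 180].

INTERFACE

Orientations are given as [roll, pitch, yaw] about the fixed x, y, z axes, in that order (R = Rz(yaw) Ry(pitch) Rx(roll)).
In Python, from bench import r gives the robot as it stands.
- The arm moves only by the shell command python3 -m inch 'ROWS' [FORCE]. ROWS is JSON, one flat list of numbers, 7 for each row, row after row: the shift along the world's x, y, z in m, then the turn, a rotation vector about the world's x, y, z in degrees, then the closure in counts, from 0 (fully open) to 255 (shut). A call has 1 to 10 rows; each row shifts and turns the commanded pose from where the row before left it; what a row does not reach is not made up. A row lasts 1/10 s, in which the tool goes at most 50 mm and 8.59 degrees, less where a joint would pass 70% of its speed; a pose out of reach is approached as far as the arm can. A call with a gripper value outside its range is refused whole. The fingers move at their own pace and stop on an object; FORCE is the grip in N (left out, the last holds). Time passes only in rows, so rows that do not move let the fingers close. It gives the time, the measured TCP pose, the force and the opening at its end, in the units of the state.
- r.sense(): the state, without advancing time (a new reading comes with each control period).
- r.snapshot(name): name is "scene" or "top" or "wrist"; returns (picture, depth): 400x640x3 uint8, red, green, blue; 400x640 float32, mm along the optical axis (not along the pixel's ray), 0 where there is no reading.
- r.get_calibration(name): a dict with "fovy" (degrees; the focal length in pixels is half the picture's height over the tangent of half this angle, whatever the lens; pixels are square), "cx", "cy" (the principal point, pixels), "position" and "rotation" of the camera in the world; the wrist camera has in their place "tool_from_camera" (4x4, takes a point from camera to tool coordinates, whose origin is the TCP and whose axes are the flange's). Camera axes: x right, y up, looking along -z (the intrinsics and any distortion apply to the point x, -y, -z); pixel columns grow to the right and rows downward; lengths in mm; the calibration is good to about 2 mm. A picture is of the moment at which its call begins: read the wrist's pose just before it. get_calibration takes no time and is no camera call.
- r.hand_in(): hands the job in, once; it reports no verdict.
The state is a dict: "time": time; "joint_pos": joint angles; "qd": joint speeds; "joint_efforts": joint torques, N m; "tool_pos": TCP position; "tcp_rot": TCP orientation; "ft_force": force on the tool from outside, world axes, zero at the start; "wrist_torque": the same for the moment, N m; "finger_gap": finger opening in mm.
Only numpy, scipy, OpenCV 4.12 (cv2) and the standard library are available. Lean on these libraries where they do the work, as an engineer would, in place of code of your own. Each camera call takes 0.05 s, during which the arm holds its last target. There are 200 camera calls.

## Working session

There is one attempt and no reset: what is moved stays moved. The work goes in short steps, Python scripts to look and compute and a shell command to move; the robot and the scene stay as the last step left them, time stands still between calls to the robot, and variables do not carry over. Pictures are saved under pics/ and viewed, on a budget of 14 in all, crops included, one or two more only if the job needs it, and the job is handed in when it is done.

```bash
ls; mkdir -p pics; cat > h.py <<'E'
import numpy as np, cv2
from bench import r
from scipy.spatial.transform import Rotation as R
def cam(name):
    c=r.get_calibration(name)
    if 'position' in c: return c,np.array(c['rotation']) ,np.array(c['position'])
    s=r.sense(); T=np.array(c['tool_from_camera']); Rt=R.from_euler('xyz',s['tcp_rot'],degrees=True).as_matrix()
    return c,Rt@T[:3,:3],np.array(s['tool_pos'])+Rt@T[:3,3]
def snap(name,fn=None):
    C=cam(name); p,d=r.snapshot(name)
    if fn: cv2.imwrite('pics/'+fn,p[:,:,::-1])
    return p,d,C
def ray(C,u,v):
    c,Rm,t=C; f=200/np.tan(np.radians(c['fovy']/2))
    return t,Rm@np.array([(u-c['cx'])/f,-(v-c['cy'])/f,-1.])
def onz(C,u,v,z):
    t,d=ray(C,u,v); return t+d*(z-t[2])/d[2]
def pt(C,D,u,v):
    t,d=ray(C,u,v); return t+d*D[int(v),int(u)]
E
python3 - <<'E'
from h import *
for n in('scene','top','wrist'): print(n,r.get_calibration(n))
print(r.sense())
for n in('scene','top'):
    p,d,C=snap(n,n+'1.png'); np.savez('pics/'+n+'1',p=p,d=d)
E
```

```text
pics
scene {'fovy': 47.426194478877264, 'cx': 323.5498888125809, 'cy': 193.6760624362145, 'position': array([1422.77904592, -466.4156645 ,  770.60686837]), 'rotation': array([55.71669307,  0.58112444, 62.17330471])}
top {'fovy': 46.19850124154428, 'cx': 323.8358086211484, 'cy': 199.95661350223747, 'position': array([ 344.18280329,   -3.59709005, 1411.51650575]), 'rotation': array([  8.1226711 ,   0.09849002, -90.32326318])}
wrist {'fovy': 70.83390550947595, 'cx': 317.0547000364061, 'cy': 200.61784958028846, 'tool_from_camera': array([[ 7.90584009e-05,  9.57172428e-01,  2.89518458e-01,
         7.25200073e+01],
       [ 9.99999954e-01, -1.60854985e-04,  2.58731549e-04,
        -3.46378124e-01],
       [ 2.94221192e-04,  2.89518424e-01, -9.57172396e-01,
        -1.43289679e+02],
       [ 0.00000000e+00,  0.00000000e+00,  0.00000000e+00,
         1.00000000e+00]])}
{'time': 0.0, 'joint_pos': array([ 6.24273061e+01,  7.51413697e+00,  8.53318629e+01,  9.23693471e-04,
        8.72621846e+01, -4.89146572e+00]), 'qd': array([ 0.02046693,  0.05876546, -0.08387192,  0.055356  ,  0.08057278,
        0.09919955]), 'joint_efforts': array([-1.63998877e-03, -5.69410193e+01, -5.00548124e+01, -1.61601483e-04,
        1.51403347e-02,  5.54200824e-06]), 'tool_pos': array([231.05540537, 553.10775218, 230.22980796]), 'tcp_rot': array([-1.79892288e+02, -1.01439209e-02,  1.57318717e+02]), 'ft_force': array([ 0.50476947, -0.38435334, -0.43653458]), 'wrist_torque': array([0.01262083, 0.00422535, 0.00077751]), 'finger_gap': 85.1376390346247}
```

```bash
sed -i "s/return c,np.array(c\['rotation'\]) ,/return c,R.from_euler('xyz',c['rotation'],degrees=True).as_matrix(),/" h.py; python3 - <<'E'
from h import *
z=np.load('pics/top1.npz'); C=cam('top')
for u,v in((320,100),(100,200),(600,300)): print(pt(C,z['d'],u,v))
z=np.load('pics/scene1.npz'); C=cam('scene')
for u,v in((320,200),(320,300),(600,300)): print(pt(C,z['d'],u,v))
E
```

```text
[864.00184146   7.97179321  -4.42873446]
[541.01864436 650.57551982  58.49833204]
[  188.59934843 -1250.26120503  -757.90972478]
[482.12689845  10.24565361  30.29041463]
[ 7.88789155e+02 -1.49609389e+02 -5.55328669e-01]
[ 947.39678847  747.59366235 -312.57246169]
```

View pics/top1.png

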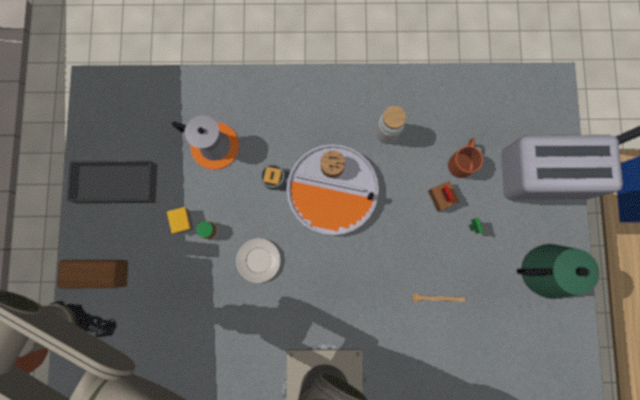

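View pics/scene1.png

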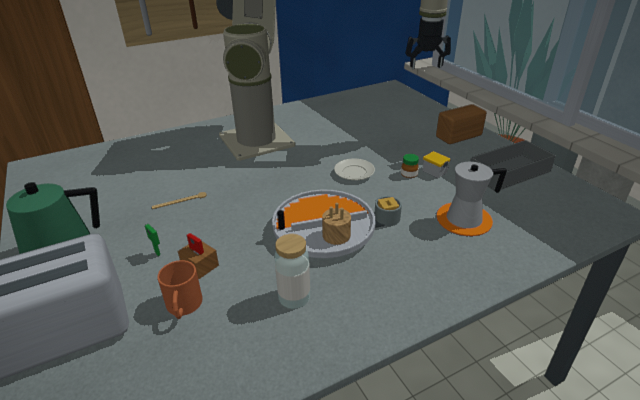

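```bash
python3 - <<'E'
from h import *
z=np.load('pics/top1.npz'); C=cam('top'); p=z['p']; hsv=cv2.cvtColor(p,cv2.COLOR_RGB2HSV)
def blobs(n,lo,hi,zz,amin=20):
    m=cv2.inRange(hsv,lo,hi); k,l,s,c=cv2.connectedComponentsWithStats(m)
    for i in range(1,k):
        if s[i,4]>=amin:
            q=np.argwhere(l==i)[:,::-1].astype(np.float32); rc=cv2.minAreaRect(q)
            print(n,c[i].round(1),s[i,4],'pos',onz(C,*c[i],zz).round(1),'rect',np.round(rc[1],1),round(rc[2],1))
blobs('yellow',(22,150,90),(32,255,255),54)
blobs('green',(45,120,40),(75,255,255),62)
blobs('red',(0,190,90),(4,255,255),92)
blobs('red2',(175,190,90),(180,255,255),92)
blobs('orange',(5,200,150),(15,255,255),30,60)
for n,u,v,zz in(('holder',443,197,50),('tray',333,190,35),('post',371,196,85),('moka',213,147,0),('lock',273,176,54),('oats',391,125,0),('mug',463,163,45),('plate',258,260,10),('stir',440,298,3),('toaster',560,167,180)): print(n,onz(C,u,v,zz).round(0))
E
python3 -c "
import cv2
a=cv2.imread('pics/top1.png')
x=cv2.resize(a[150:250,150:290],None,fx=4,fy=4,interpolation=3);y=cv2.resize(a[150:250,420:490],None,fx=4,fy=4,interpolation=3)
cv2.imwrite('pics/crop1.png',cv2.hconcat([x[:,:520],y]))"
```

```text
yellow [171.4 216.6] 76 pos [491.6 441.8  54. ] rect [15.  8.] 90.0
green [476.4 225.5] 97 pos [ 459.9 -441.8   62. ] rect [13.3  9.8] 71.6
green [204.5 228.9] 193 pos [454.4 342.1  62. ] rect [14.8 14.8] 45.0
red [447.8 193.1] 59 pos [ 550.3 -355.6   92. ] rect [14.3  6.2] 66.0
orange [226.8 130.3] 72 pos [757.  291.6  30. ] rect [18.   5.7] 32.0
orange [329.1 205.6] 1577 pos [524.5 -17.9  30. ] rect [80.4 36.3] 11.8
holder [ 545. -352.   50.]
tray [570. -30.  35.]
post [ 544. -137.   85.]
moka [713. 339.   0.]
lock [610. 147.  54.]
oats [ 780. -213.    0.]
mug [ 648. -417.   45.]
plate [366. 194.  10.]
stir [ 252. -343.    3.]
toaster [ 605. -635.  180.]
```

View pics/crop1.png

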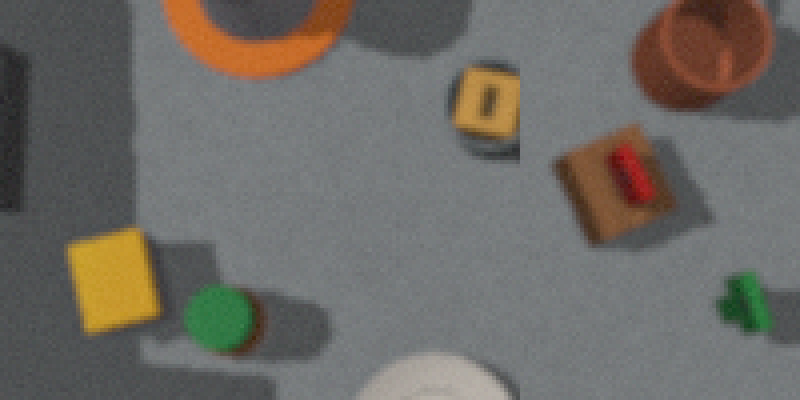

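The crop confirms the red bow at top-image (448,193) in the wooden holder. Look-alikes are the green key shape (476,226) and the terracotta mug (465,162), neither of which is the key. The tin is at (178,220), the jar at (206,230) and the lock slot at (272,175). Next I go to look at the lock up close, then the key.

```bash
python3 -m inch '[0.032,-0.034,0,0,0,2,0, 0.032,-0.034,0,0,0,2,0, 0.032,-0.034,0,0,0,2,0, 0.032,-0.034,0,0,0,2,0, 0.032,-0.034,0,0,0,2,0, 0.032,-0.034,0,0,0,2,0, 0.032,-0.034,0,0,0,2,0, 0.032,-0.034,0,0,0,2,0, 0.032,-0.034,0,0,0,2,0, 0.032,-0.034,0,0,0,2,0]' 
python3 -m inch '[0.03,-0.033,0,0,0,0,0, 0.03,-0.033,0,0,0,0,0, 0,0,0,0,0,0,0, 0,0,0,0,0,0,0, 0,0,0,0,0,0,0]'
python3 - <<'E'
from h import *
p,d,C=snap('wrist','w_lock.png'); np.savez('pics/wl',p=p,d=d,R=C[1],t=C[2])
p,d,C=snap('top','top2.png')
print(r.sense()['tool_pos'],r.sense()['tcp_rot'])
E
```

```text
time: 1.1
tool_pos: [552.1, 211.9, 230.9]
tcp_rot: [-180.0, -0.0, 177.4]
ft_force: [-0.2, -0.3, -0.1]
finger_gap: 85.7
time: 1.6
tool_pos: [610.7, 148.2, 230.8]
tcp_rot: [180.0, -0.1, 177.3]
ft_force: [0.5, -0.3, 1.0]
finger_gap: 85.5
[610.5994927  148.72511856 231.23779976] [ 1.79991417e+02 -1.91524146e-02  1.77410934e+02]
```

View pics/w_lock.png

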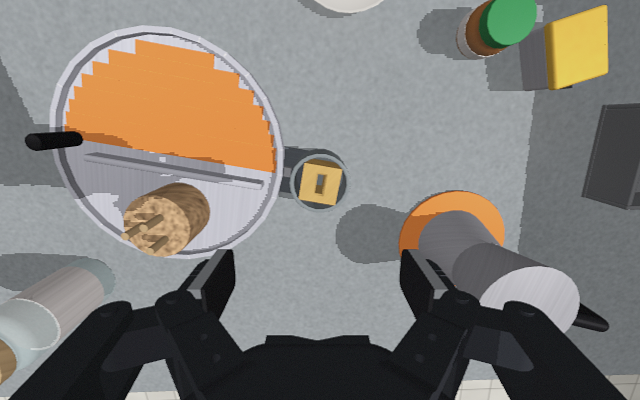

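View pics/top2.png

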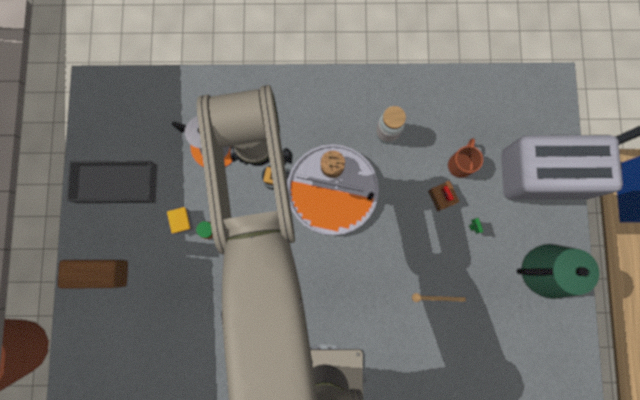

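The wrist picture shows the lock core at (320,184), the tray at (167,140) and the post at (55,140). The top picture shows nothing hidden under the arm's old position, so only the tin and jar are present.

```bash
cat >> h.py <<'E'
def comps(mask,amin=20):
    k,l,s,c=cv2.connectedComponentsWithStats(mask.astype(np.uint8))
    return sorted([(s[i,4],c[i],l==i) for i in range(1,k) if s[i,4]>=amin],key=lambda a:-a[0])
def fit(C,m,z):
    """min-area rect of mask in world plane z: centre, size, yaw of long side"""
    q=np.argwhere(m)[:,::-1]; w=np.array([onz(C,u,v,z)[:2] for u,v in q],np.float32)
    (c,s,_)=rc=cv2.minAreaRect(w); b=cv2.boxPoints(rc); e=[b[1]-b[0],b[2]-b[1]]; e=max(e,key=np.linalg.norm)
    return np.round(w.mean(0),1),np.round(c,1),np.round(s,1),round(float(np.degrees(np.arctan2(e[1],e[0])))%180,1)
E
python3 - <<'E'
from h import *
z=np.load('pics/wl.npz'); p,d=z['p'],z['d']; C=(r.get_calibration('wrist'),z['R'],z['t'])
hsv=cv2.cvtColor(p,cv2.COLOR_RGB2HSV)
g=np.zeros(p.shape[:2],np.uint8); sub=cv2.inRange(hsv,(15,90,120),(28,255,255)); g[150:220,285:355]=sub[150:220,285:355]
a=comps(g)[0]; print('core',a[0],a[1],fit(C,a[2],54), 'depth z',pt(C,d,307,184))
f=cv2.morphologyEx(a[2].astype(np.uint8),cv2.MORPH_CLOSE,np.ones((25,25)))
for b in comps((f>0)&~a[2])[:2]: print('slot',b[0],b[1],fit(C,b[2],54))
# tray rim: mask = depth z 36..45 
v,u=np.mgrid[0:400,0:640]; c,Rm,t=C; ff=200/np.tan(np.radians(c['fovy']/2))
D=np.stack([(u-c['cx'])/ff,-(v-c['cy'])/ff,-np.ones_like(u)],-1)@Rm.T; W=t+D*d[...,None]
np.save('pics/wlW',W)
o=cv2.inRange(hsv,(8,180,120),(18,255,255)); m=comps(o)[0][2]; print('orange z',np.median(W[m][:,2]),W[m].mean(0))
rim=(W[...,2]>36)&(W[...,2]<44)&(u<300)&(v<270)&(hsv[...,1]<40)
P=W[rim][:,:2]; x,res=None,None
for k in range(5):
    A=np.c_[2*P,np.ones(len(P))]; s=np.linalg.lstsq(A,(P**2).sum(1),rcond=None)[0]; R0=np.sqrt(s[2]+s[0]**2+s[1]**2); e=abs(np.hypot(*(P-s[:2]).T)-R0); P=P[e<max(3,2*np.median(e))]
print('rim',s[:2],R0,len(P))
pm=(W[...,2]>80)&(W[...,2]<89)&(u>15)&(u<100)&(v>120)&(v<160)&(hsv[...,2]<60); print('post',pm.sum(),W[pm].mean(0))
E
```

```text
core 1323 [319.55102041 183.52758881] (array([613.9, 150.2], dtype=float32), array([614.4, 150.2]), array([45.2, 45.1]), 77.3) depth z [613.64038438 135.51159026  54.14643668]
slot 119 [319.44537815 183.13445378] (array([613.3, 150.1], dtype=float32), array([613.6, 149.9]), array([ 7.9, 22.2]), 168.1)
orange z 6.5525286241079925 [697.78438784 278.43089577   6.9771271 ]
rim [574.13681896 -25.94464067] 131.09921552764783 3674
post 299 [ 549.84315693 -134.62135882   84.63532521]
```

```bash
python3 -m inch '[-0.007,-0.046,0,0,0,2.5,0, -0.007,-0.046,0,0,0,2.5,0, -0.007,-0.046,0,0,0,2.5,0, -0.007,-0.046,0,0,0,2.5,0, -0.007,-0.046,0,0,0,2.5,0, -0.007,-0.046,0,0,0,2.5,0, -0.007,-0.046,0,0,0,2.5,0, -0.007,-0.046,0,0,0,2.5,0, -0.007,-0.046,0,0,0,2.5,0, -0.006,-0.045,0,0,0,2.5,0]' 
python3 -m inch '[0,-0.04,-0.015,0,0,0,0, 0,0,-0.015,0,0,0,0, 0,0,0,0,0,0,0, 0,0,0,0,0,0,0]'
python3 - <<'E'
from h import *
p,d,C=snap('wrist','w_key.png'); np.savez('pics/wk',p=p,d=d,R=C[1],t=C[2])
print(r.sense()['joint_pos'])
hsv=cv2.cvtColor(p,cv2.COLOR_RGB2HSV)
red=cv2.inRange(hsv,(0,170,60),(5,255,255))|cv2.inRange(hsv,(174,170,60),(180,255,255))
for a in comps(red)[:3]:
    q=np.argwhere(a[2]); zs=[pt(C,d,u,v)[2] for v,u in q]; print('red',a[0],a[1],'z',np.percentile(zs,[5,50,95]).round(1),fit(C,a[2],92))
    top=a[2].copy(); top[:]=False
    for (v,u),zz in zip(q,zs): top[v,u]=88<zz<97
    print(' top',top.sum(),fit(C,top,92))
E
```

```text
time: 2.7
tool_pos: [542.1, -312.0, 231.8]
tcp_rot: [-180.0, 0.0, -157.5]
ft_force: [0.5, -0.5, -0.1]
finger_gap: 85.2
time: 3.1
tool_pos: [542.5, -349.6, 201.1]
tcp_rot: [179.9, -0.0, -157.6]
ft_force: [0.5, 0.1, -0.2]
finger_gap: 85.0
[-3.73432957e+01  1.52901873e+01  7.94709576e+01  2.10961011e-02
  8.52194542e+01 -1.49779911e+02]
red 611 [305.22422259 199.11947627] z [67.1 92.2 93.7] (array([ 548.8, -360. ], dtype=float32), array([ 549.2, -360. ]), array([49. , 12.3]), 23.9)
 top 527 (array([ 551.6, -358.8], dtype=float32), array([ 552.1, -358.5]), array([42.5, 11.8]), 24.4)
```

View pics/w_key.png

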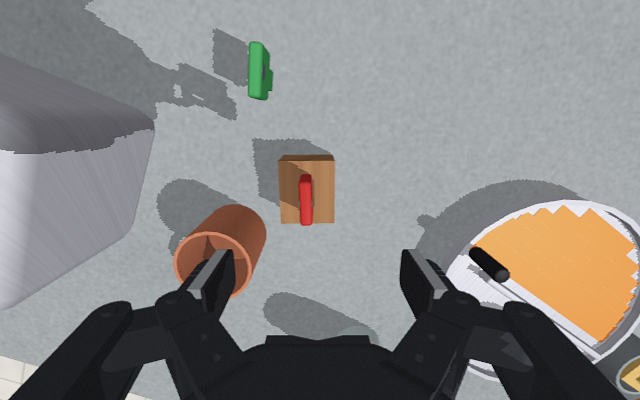

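The key bow is at (305,199) in the wrist image, with its top centre at (552,-359) and yaw 24°. Size and height both fit. The holder sits around it, and the green look-alike is at (259,70).

```bash
python3 -m inch '[0.0095,-0.009,0,0,0,0,110, 0,0,-0.03,0,0,0,110, 0,0,-0.03,0,0,0,110, 0,0,-0.03,0,0,0,110, 0,0,-0.03,0,0,0,110, 0,0,-0.024,0,0,0,110, 0,0,0,0,0,0,110, 0,0,0,0,0,0,110]' 60
python3 -m inch '[0,0,0,0,0,0,255, 0,0,0,0,0,0,255, 0,0,0,0,0,0,255, 0,0,0,0,0,0,255, 0,0,0,0,0,0,255, 0,0,0,0,0,0,255, 0,0,0,0,0,0,255, 0,0,0,0,0,0,255]' 60
```

```text
time: 3.95
tool_pos: [552.6, -359.6, 58.6]
tcp_rot: [-180.0, 0.0, -157.6]
ft_force: [0.8, -0.1, 0.2]
finger_gap: 48.7
time: 4.75
tool_pos: [552.9, -360.9, 59.6]
tcp_rot: [-179.9, 0.1, -157.7]
ft_force: [-0.3, 2.2, 5.8]
finger_gap: 11.1
```

```bash
python3 -m inch '[0,0,0.015,0,0,0,255, 0,0,0.02,0,0,0,255, 0,0,0.03,0,0,0,255, 0,0,0.035,0,0,0,255, 0,0,0.035,0,0,0,255, 0,0,0,0,0,0,255]'
python3 -m inch '[0.005,0.046,0,0,0,-3.5,255, 0.005,0.046,0,0,0,-3.5,255, 0.005,0.046,0,0,0,-3.5,255, 0.005,0.046,0,0,0,-3.5,255, 0.005,0.046,0,0,0,-3.5,255, 0.005,0.046,0,0,0,-3.5,255, 0.005,0.046,0,0,0,-3.5,255, 0.005,0.046,0,0,0,-3.5,255, 0.005,0.046,0,0,0,-3.5,255, 0.005,0.046,0,0,0,-3.5,255]' 
python3 -m inch '[0.01,0.046,0,0,0,0,255, 0,0.004,-0.01,0,0,0,255, 0,0,-0.01,0,0,0,255, 0,0,0,0,0,0,255, 0,0,0,0,0,0,255]'
python3 - <<'E'
from h import *
p,d,C=snap('wrist','w_ins.png'); np.savez('pics/wi',p=p,d=d,R=C[1],t=C[2])
print(r.sense()['joint_pos'],r.sense()['tool_pos'],r.sense()['tcp_rot'])
E
```

```text
time: 5.35
tool_pos: [554.6, -362.8, 201.3]
tcp_rot: [-179.4, 0.3, -157.7]
ft_force: [0.4, -0.5, -0.1]
finger_gap: 10.8
time: 6.35
tool_pos: [601.8, 101.4, 193.1]
tcp_rot: [180.0, 0.1, 167.2]
ft_force: [0.7, 0.4, -0.5]
finger_gap: 11.2
time: 6.85
tool_pos: [611.4, 148.1, 171.8]
tcp_rot: [-179.9, -0.1, 167.2]
ft_force: [0.4, 0.7, -0.6]
finger_gap: 11.3
[ 8.94920548e+00  1.38531002e+01  8.42780757e+01 -1.37160215e-02
  8.18878914e+01 -6.82617414e+01] [611.78889178 148.08537939 172.41037461] [-1.79980325e+02 -1.26826274e-02  1.67212882e+02]
```

View pics/w_ins.png

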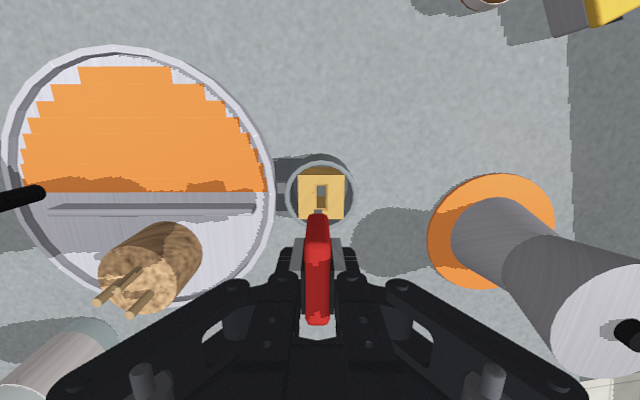

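The image shows the gripped key (red bow at (317,270)) and the slot at (321,195), parallel to it. Now the numbers.

```bash
python3 - <<'E'
from h import *
z=np.load('pics/wi.npz'); p,d=z['p'],z['d']; C=(r.get_calibration('wrist'),z['R'],z['t'])
hsv=cv2.cvtColor(p,cv2.COLOR_RGB2HSV)
g=np.zeros(p.shape[:2],np.uint8); sub=cv2.inRange(hsv,(15,90,110),(28,255,255)); g[165:225,285:355]=sub[165:225,285:355]
a=comps(g)[0]; print('core',a[0],a[1],fit(C,a[2],54))
f=cv2.morphologyEx(a[2].astype(np.uint8),cv2.MORPH_CLOSE,np.ones((25,25)))
for b in comps((f>0)&~a[2])[:2]: print('slot',b[0],b[1],fit(C,b[2],54))
s=r.sense(); Rt=R.from_euler('xyz',s['tcp_rot'],degrees=True).as_matrix()
red=cv2.inRange(hsv,(0,150,40),(6,255,255))|cv2.inRange(hsv,(174,150,40),(180,255,255))
m=comps(red)[0][2]; P=np.array([pt(C,d,u,v) for v,u in np.argwhere(m)]); Q=(P-s['tool_pos'])@Rt
print(m.sum(),'tool x,y,z pct',np.percentile(Q,[2,10,50,90,98],axis=0).round(1))
q=np.argwhere(m); print(fit(C,m,130))
for v in (225,250,280,300,315): 
    u=np.where(m[v])[0]; print(v,u.min(),u.max(),[((pt(C,d,x,v)-s['tool_pos'])@Rt).round(1) for x in (u.min()+2,int(u.mean()),u.max()-2)])
# blade tip
print([((pt(C,d,u,v)-s['tool_pos'])@Rt).round(1) for u,v in((317,212),(318,214))])
E
```

```text
core 2074 [320.74734812 192.20491803] (array([610. , 151.3], dtype=float32), array([610.7, 150.8]), array([44.6, 50.8]), 167.3)
slot 132 [317.45454545 214.59848485] (array([631.4, 143.2], dtype=float32), array([630.3, 143.5]), array([18.8,  9.4]), 77.3)
slot 85 [320.36470588 190.76470588] (array([608.4, 151.3], dtype=float32), array([609.6, 151.1]), array([ 6.7, 13.9]), 167.2)
2696 tool x,y,z pct [[-20.1  -6.1 -33.6]
 [-14.7  -5.1 -33. ]
 [  8.   -0.7 -31.9]
 [ 20.5   3.9 -13.6]
 [ 20.9   4.9   0.6]]
(array([648. , 139.2], dtype=float32), array([649.6, 139. ]), array([20.4, 92.5]), 168.1)
225 307 328 [array([19.7, -4.8, -9.4]), array([ 20.7,  -0.7, -11.8]), array([ 20.2,   3.8, -10.7])]
250 304 330 [array([ 17. ,  -5.5, -31.9]), array([ 16.8,  -0.7, -31.4]), array([ 17.3,   4.1, -32.4])]
280 305 329 [array([  2.4,  -5.2, -32.4]), array([  2.2,  -0.7, -32. ]), array([  2.4,   3.8, -32.3])]
300 305 329 [array([ -8.7,  -5.3, -31.5]), array([ -8. ,  -0.7, -32.5]), array([ -8.4,   3.9, -31.9])]
315 306 328 [array([-16.2,  -4.9, -32.4]), array([-16.6,  -0.7, -31.9]), array([-16.9,   3.6, -31.5])]
[array([ 8.8, -0.8, 42.3]), array([20.6, -0.2,  4.9])]
```

```bash
python3 -m inch '[0.0014,0.0029,-0.02,0,0,0,255, 0,0,-0.02,0,0,0,255, 0,0,-0.015,0,0,0,255, 0,0,0,0,0,0,255]'
python3 -m inch '[0,0,-0.005,0,0,0,255, 0,0,-0.004,0,0,0,255, 0,0,-0.004,0,0,0,255, 0,0,-0.003,0,0,0,255, 0,0,0,0,0,0,255]'
python3 -m inch '[0,0,-0.003,0,0,0,255, 0,0,-0.003,0,0,0,255, 0,0,0,0,0,0,255]'
```

```text
time: 7.3
tool_pos: [611.6, 151.4, 114.7]
tcp_rot: [-179.9, -0.2, 167.3]
ft_force: [0.8, -0.1, -0.9]
finger_gap: 10.8
time: 7.8
tool_pos: [613.1, 152.4, 101.1]
tcp_rot: [-180.0, -0.0, 167.3]
ft_force: [0.5, -1.3, -2.1]
finger_gap: 11.0
time: 8.1
tool_pos: [612.9, 152.5, 94.6]
tcp_rot: [-180.0, -0.0, 167.3]
ft_force: [0.2, -0.4, -1.2]
finger_gap: 10.8
```

```bash
python3 -m inch '[0,-0.0005,-0.006,0,0,0,255, 0,-0.0005,-0.006,0,0,0,255, 0,0,-0.006,0,0,0,255, 0,0,-0.005,0,0,0,255, 0,0,-0.003,0,0,0,255, 0,0,0,0,0,0,255]'
python3 -m inch '[0,0,-0.002,0,0,0,255, 0,0,-0.002,0,0,0,255, 0,0,-0.002,0,0,0,255, 0,0,0,0,0,0,255, 0,0,0,0,0,0,255]'
```

```text
time: 8.7
tool_pos: [612.7, 151.5, 68.4]
tcp_rot: [-180.0, -0.1, 167.3]
ft_force: [1.0, 0.5, -0.3]
finger_gap: 11.2
time: 9.2
tool_pos: [613.5, 151.6, 63.6]
tcp_rot: [180.0, 0.0, 167.3]
ft_force: [-0.2, 0.9, 0.7]
finger_gap: 11.1
```

```bash
python3 -m inch '[0,0,-0.0015,0,0,0,255, 0,0,-0.0015,0,0,0,255, 0,0,0,0,0,0,255, 0,0,0,0,0,0,255]'
```

```text
time: 9.6
tool_pos: [613.7, 151.6, 63.4]
tcp_rot: [180.0, 0.1, 167.3]
ft_force: [-11.4, -2.7, 21.7]
finger_gap: 11.0
```

```bash
python3 -m inch '[0.0002,0,0.0005,0,0,-8,255, 0.0001,0,0,0,0,-8,255, 0.0002,0,0,0,0,-8,255, 0.0001,0,0,0,0,-8,255, 0.0002,0,0,0,0,-8,255, 0.0001,0,0,0,0,-8,255, 0.0002,0,0,0,0,-8,255, 0.0001,0,0,0,0,-8,255, 0.0002,0,0,0,0,-8,255, 0,0,0,0,0,0,255]' 90
python3 -c "
from bench import r;s=r.sense();print(s['wrist_torque'],s['ft_force'],s['joint_pos'])"
```

```text
time: 10.6
tool_pos: [614.5, 151.0, 63.5]
tcp_rot: [-180.0, 0.1, 95.0]
ft_force: [-13.9, -5.5, 21.9]
finger_gap: 11.0
[-0.80722244  2.33300211 -0.05074198] [-13.85218131  -5.50255684  21.86949657] [ 9.19591073e+00  2.00905728e+01  8.86843804e+01 -5.19520294e-02
  7.12574285e+01  4.18480380e+00]
```

```bash
for i in 1; do python3 -m inch '[0,0,0,0,0,-5,255, 0,0,0,0,0,-4,255, 0,0,0,0,0,0,255, 0,0,0,0,0,0,255]'; python3 -c "
from bench import r;print(r.sense()['wrist_torque'])"; python3 -m inch '[0,0,0,0,0,-3,255, 0,0,0,0,0,0,255, 0,0,0,0,0,0,255]'; python3 -c "
from bench import r;print(r.sense()['wrist_torque'])"; done
```

```text
time: 11.0
tool_pos: [614.4, 151.3, 63.6]
tcp_rot: [-180.0, 0.0, 86.3]
ft_force: [-12.9, -3.4, 22.7]
finger_gap: 11.1
[-0.60266092  2.63821341 -0.05742415]
time: 11.3
tool_pos: [614.0, 151.4, 63.5]
tcp_rot: [-179.9, 0.0, 83.3]
ft_force: [-15.1, -2.7, 23.4]
finger_gap: 10.6
[-0.53864745  2.88466153  0.0780441 ]
```

```bash
python3 -m inch '[0,0,0,0,0,-2,255, 0,0,0,0,0,0,255, 0,0,0,0,0,0,255, 0,0,0,0,0,0,255]'; python3 -c "
from bench import r;print(r.sense()['wrist_torque'])"
```

```text
time: 11.7
tool_pos: [613.9, 151.5, 63.5]
tcp_rot: [-179.9, 0.0, 81.4]
ft_force: [-15.4, -2.8, 24.2]
finger_gap: 11.0
[-0.46493423  2.9507435   0.48319626]
```

```bash
python3 -m inch '[0,0,0.0005,0,0,2,255, 0,0,0.0005,0,0,1,255, 0,0,0,0,0,0,120, 0,0,0,0,0,0,120, 0,0,0,0,0,0,120, 0,0,0,0,0,0,120, 0,0,0,0,0,0,120, 0,0,0,0,0,0,120]' 40
python3 -m inch '[0,0,0.02,0,0,0,120, 0,0,0.03,0,0,0,120, 0,0,0.04,0,0,0,120, 0,0,0.04,0,0,0,120, -0.009,-0.048,0,0,0,0,120, -0.009,-0.048,0,0,0,0,120, -0.012,-0.048,0,0,0,-3,120, -0.012,-0.048,0,0,0,-3,120, -0.011,-0.047,0,0,0,0,120, -0.011,-0.047,0,0,0,0,120]'
python3 -m inch '[0,0,0,0,0,0,60, 0,0,0,0,0,0,60, 0,0,0,0,0,0,60]'
python3 - <<'E'
from h import *
p,d,C=snap('wrist','w_post.png'); np.savez('pics/wp',p=p,d=d,R=C[1],t=C[2])
p,d,C=snap('top','top3.png')
s=r.sense(); print(s['tool_pos'],s['tcp_rot'],s['joint_pos'])
E
```

```text
time: 12.5
tool_pos: [614.6, 151.5, 61.6]
tcp_rot: [-180.0, 0.0, 84.3]
ft_force: [0.3, 0.7, -0.0]
finger_gap: 45.2
time: 13.5
tool_pos: [549.9, -136.2, 192.0]
tcp_rot: [180.0, 0.0, 78.3]
ft_force: [0.0, -0.3, 0.4]
finger_gap: 45.1
time: 13.8
tool_pos: [550.8, -133.7, 191.8]
tcp_rot: [-180.0, -0.0, 78.3]
ft_force: [-0.3, -0.6, 0.2]
finger_gap: 65.7
[ 550.95983941 -133.05788508  191.73220362] [-1.79994478e+02 -1.85898603e-02  7.84300944e+01] [-1.87712447e+01  3.58483834e+00  9.35592740e+01  1.78895642e-02
  8.28636970e+01 -7.20356360e+00]
```

View pics/w_post.png

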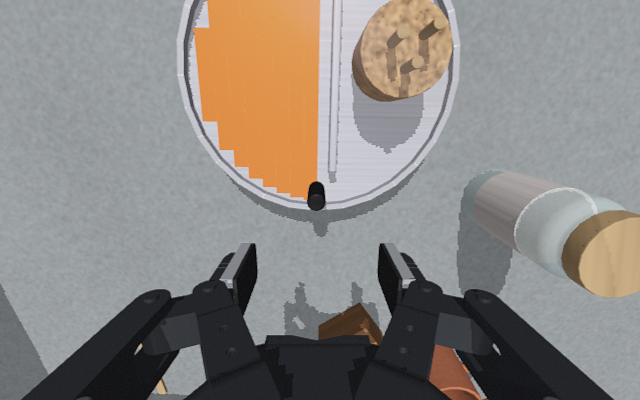

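The post is at (316,192), centred between the fingers, and the tray is still in the first detent. I'll grip it and turn the tray on an arc.

```bash
python3 -m inch '[-0.001,-0.001,-0.03,0,0,-1,120, 0,0,-0.03,0,0,0,120, 0,0,-0.03,0,0,0,120, 0,0,-0.03,0,0,0,120, 0,0,-0.014,0,0,0,120, 0,0,0,0,0,0,255, 0,0,0,0,0,0,255, 0,0,0,0,0,0,255, 0,0,0,0,0,0,255, 0,0,0,0,0,0,255]' 40
python3 - <<'E'
import numpy as np
c=np.array([574.1,-25.9]); R=112.2; a0=np.arctan2(-108.7,-24.3)
P=[c+R*np.array([np.cos(a0-np.radians(x)),np.sin(a0-np.radians(x))]) for x in np.arange(0,91,5)]
print(np.round(np.diff(P,axis=0),1).tolist(),P[0],P[-1])
E
```

```text
time: 14.9
tool_pos: [549.9, -135.0, 58.7]
tcp_rot: [180.0, -0.0, 77.3]
ft_force: [-2.3, 4.7, -1.0]
finger_gap: 16.7
[[-9.5, 2.6], [-9.2, 3.4], [-8.9, 4.2], [-8.5, 4.9], [-8.0, 5.6], [-7.5, 6.3], [-6.9, 6.9], [-6.3, 7.5], [-5.6, 8.0], [-4.9, 8.5], [-4.1, 8.9], [-3.3, 9.2], [-2.5, 9.5], [-1.7, 9.6], [-0.8, 9.8], [0.0, 9.8], [0.9, 9.7], [1.7, 9.6]] [ 549.62176547 -135.39728779] [464.60271221  -1.42176547]
```

```bash
python3 -m inch '[-0.0095,0.0026,0,0,0,-5,255, -0.0092,0.0034,0,0,0,-5,255, -0.0089,0.0042,0,0,0,-5,255, -0.0085,0.0049,0,0,0,-5,255, 0,0,0,0,0,0,255]'
python3 -m inch '[-0.008,0.0056,0,0,0,-5,255, -0.0075,0.0063,0,0,0,-5,255, -0.0069,0.0069,0,0,0,-5,255, -0.0063,0.0075,0,0,0,-5,255, -0.0056,0.008,0,0,0,-5,255, -0.0049,0.0085,0,0,0,-5,255, -0.0041,0.0089,0,0,0,-5,255, 0,0,0,0,0,0,255]'
```

```text
time: 15.4
tool_pos: [513.9, -120.0, 58.7]
tcp_rot: [179.9, -0.1, 57.2]
ft_force: [2.5, 2.9, -6.5]
finger_gap: 16.8
time: 16.2
tool_pos: [471.1, -68.7, 58.7]
tcp_rot: [179.9, -0.1, 22.4]
ft_force: [1.2, -0.6, -4.1]
finger_gap: 16.7
```

```bash
python3 -m inch '[-0.0033,0.0092,0,0,0,-5,255, -0.0025,0.0095,0,0,0,-5,255, -0.0017,0.0096,0,0,0,-5,255, -0.0008,0.0098,0,0,0,-5,255, 0,0.0098,0,0,0,-5,255, 0.0009,0.0097,0,0,0,-5,255, 0.0017,0.0096,0,0,0,-5,255, 0,0,0,0,0,0,255, 0,0,0,0,0,0,255]'
python3 - <<'E'
import numpy as np
from bench import r
s=r.sense(); v=s['tool_pos'][:2]-np.array([574.1,-25.9]); print(np.degrees(np.arctan2(v[1],v[0])),np.hypot(*v), s['ft_force'])
E
```

```text
time: 17.1
tool_pos: [465.5, -2.3, 58.7]
tcp_rot: [180.0, -0.1, -12.4]
ft_force: [-1.6, -1.4, 1.8]
finger_gap: 16.6
167.74809464589688 111.17491136497759 [-1.64672593 -1.39015875  1.80220271]
```

```bash
python3 -m inch '[0,0,0,0,0,0,110, 0,0,0,0,0,0,110, 0,0,0,0,0,0,110, 0,0,0,0,0,0,110, 0,0,0,0,0,0,110, 0,0,0.03,0,0,0,110, 0,0,0.04,0,0,0,110, 0,0,0.04,0,0,0,110, 0.012,0,0.02,0,0,8,110, 0.02,0.02,0,0,0,8,110]' 
python3 -m inch '[0.013,0.015,0,0,0,8,110, 0.013,0.015,0,0,0,8,110, 0.013,0.015,0,0,0,8,110, 0.013,0.015,0,0,0,8,110, 0.013,0.015,0,0,0,8,110, 0.013,0.015,0,0,0,8,110, 0.013,0.015,0,0,0,8,110, 0.013,0.015,0,0,0,8,110, 0.012,0.014,0,0,0,8,110, 0,0,0,0,0,8,110]'
python3 -m inch '[0,0,0,0,0,0,110, 0,0,0,0,0,0,110]'
python3 - <<'E'
from h import *
p,d,C=snap('wrist','w_tr.png'); np.savez('pics/wt',p=p,d=d,R=C[1],t=C[2])
s=r.sense(); print(s['tool_pos'],s['tcp_rot'],s['joint_pos'])
hsv=cv2.cvtColor(p,cv2.COLOR_RGB2HSV)
red=cv2.inRange(hsv,(0,170,60),(5,255,255))|cv2.inRange(hsv,(174,170,60),(180,255,255))
a=comps(red)[0]; q=np.argwhere(a[2]); zs=np.array([pt(C,d,u,v)[2] for v,u in q]); t=np.zeros_like(a[2]); g=abs(zs-96)<5; t[q[g,0],q[g,1]]=True
print(a[:2],np.percentile(zs,[5,50,95]),fit(C,t,96))
E
```

```text
time: 18.1
tool_pos: [499.1, 17.1, 192.6]
tcp_rot: [179.9, -0.4, 3.5]
ft_force: [1.4, -0.1, 0.3]
finger_gap: 48.8
time: 19.1
tool_pos: [613.3, 154.2, 187.3]
tcp_rot: [-180.0, -0.0, 83.7]
ft_force: [0.3, 0.3, -0.1]
finger_gap: 48.7
time: 19.3
tool_pos: [612.3, 152.4, 187.5]
tcp_rot: [-180.0, 0.0, 83.1]
ft_force: [0.3, -0.1, 0.8]
finger_gap: 48.6
[612.29915856 152.343189   187.65197888] [-1.79981585e+02  7.05078329e-03  8.30936441e+01] [ 9.31833165e+00  1.35208246e+01  8.30496618e+01 -1.63545679e-03
  8.34491651e+01  1.62248756e+01]
(np.int32(667), array([318.49625187, 200.32083958])) [76.2078308  96.26724105 97.59350451] (array([614.6, 151.5], dtype=float32), array([614.6, 150.9]), array([43.4, 10.9]), 85.2)
```

View pics/w_tr.png

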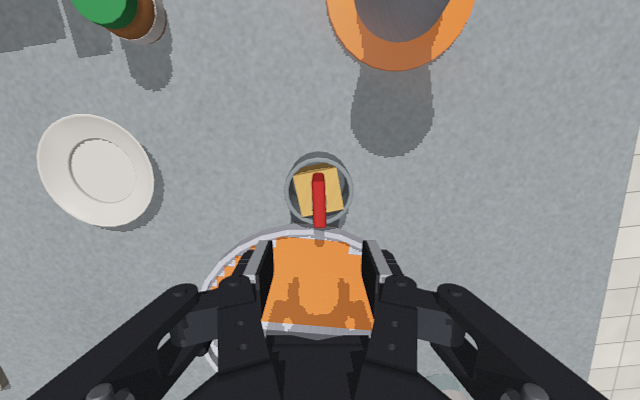

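The key is standing in the lock at (319,200), bow top at z 96, so it is still home. The orange half now faces the lock. I'll regrip and turn back.

```bash
python3 -m inch '[0.0023,-0.001,-0.03,0,0,1,110, 0,0,-0.03,0,0,0,110, 0,0,-0.03,0,0,0,110, 0,0,-0.025,0,0,0,110, 0,0,-0.0095,0,0,0,110, 0,0,0,0,0,0,110]' 90
python3 -m inch '[0,0,0,0,0,0,255, 0,0,0,0,0,0,255, 0,0,0,0,0,0,255, 0,0,0,0,0,0,255, 0,0,0,0,0,0,255, 0,0,-0.0008,0,0,0,255, 0,0,0,0,0,0,255]' 90
python3 -c "
from bench import r;s=r.sense();print(s['wrist_torque'])"
```

```text
time: 19.95
tool_pos: [613.4, 151.0, 61.7]
tcp_rot: [-179.8, 0.0, 84.2]
ft_force: [-0.3, 0.2, 0.3]
finger_gap: 48.7
time: 20.65
tool_pos: [614.7, 151.9, 65.8]
tcp_rot: [-180.0, -0.0, 84.3]
ft_force: [-13.5, -1.1, 16.4]
finger_gap: 10.8
[-0.20345661  2.42492074  0.14036549]
```

```bash
python3 -m inch '[0,0,0,0,0,8,255, 0,0,0,0,0,8,255, 0,0,0,0,0,8,255, 0,0,0,0,0,8,255, 0,0,0,0,0,8,255, 0,0,0,0,0,8,255, 0,0,0,0,0,8,255, 0,0,0,0,0,8,255, 0,0,0,0,0,8,255, 0,0,0,0,0,0,255]'
python3 -c "
from bench import r;s=r.sense();print(s['wrist_torque'])"
python3 -m inch '[0,0,0,0,0,6,255, 0,0,0,0,0,4,255, 0,0,0,0,0,0,255, 0,0,0,0,0,0,255]'
python3 -c "
from bench import r;s=r.sense();print(s['wrist_torque'])"
```

```text
time: 21.65
tool_pos: [614.6, 152.6, 65.7]
tcp_rot: [179.9, -0.0, 156.6]
ft_force: [-13.5, 1.1, 16.6]
finger_gap: 10.7
[0.18531265 2.33871364 0.01345793]
time: 22.05
tool_pos: [614.4, 152.6, 65.7]
tcp_rot: [179.9, -0.0, 166.4]
ft_force: [-14.4, 1.5, 17.5]
finger_gap: 10.7
[0.25222797 2.4951916  0.02777936]
```

```bash
for i in 1 2; do :; done; python3 -m inch '[0,0,0,0,0,4,255, 0,0,0,0,0,0,255, 0,0,0,0,0,0,255]'
python3 -c "
from bench import r;s=r.sense();print(s['wrist_torque'])"
python3 -m inch '[0,0,0,0,0,4,255, 0,0,0,0,0,0,255, 0,0,0,0,0,0,255]'
python3 -c "
from bench import r;s=r.sense();print(s['wrist_torque'])"
```

```text
time: 22.35
tool_pos: [614.3, 152.3, 65.7]
tcp_rot: [180.0, -0.0, 170.3]
ft_force: [-14.3, 0.1, 17.9]
finger_gap: 10.7
[ 0.04907521  2.65366915 -0.02749106]
time: 22.65
tool_pos: [614.2, 151.7, 65.8]
tcp_rot: [-180.0, -0.1, 174.3]
ft_force: [-15.3, -1.9, 19.6]
finger_gap: 10.6
[-0.38809157  2.91710688 -0.03999497]
```

```bash
python3 -m inch '[0,0,0,0,0,2,255, 0,0,0,0,0,0,255, 0,0,0,0,0,0,255]'
python3 -c "
from bench import r;s=r.sense();print(s['wrist_torque'])"
python3 -m inch '[0,0,0,0,0,2,255, 0,0,0,0,0,0,255, 0,0,0,0,0,0,255]'
python3 -c "
from bench import r;s=r.sense();print(s['wrist_torque'])"
```

```text
time: 22.95
tool_pos: [614.0, 151.4, 65.7]
tcp_rot: [-180.0, -0.1, 176.3]
ft_force: [-16.6, -3.7, 21.1]
finger_gap: 10.8
[-0.65113302  2.98796132 -0.15970454]
time: 23.25
tool_pos: [614.0, 151.3, 65.7]
tcp_rot: [-180.0, -0.1, 178.3]
ft_force: [-17.0, -3.9, 20.7]
finger_gap: 10.8
[-0.5509262   3.08440541 -0.40043654]
```

```bash
python3 -m inch '[0,0,0.001,0,0,-4,255, 0,0,0.001,0,0,-4,255, 0,0,0.001,0,0,-2.5,255, 0,0,0,0,0,0,255, 0,0,0,0,0,0,255]'
python3 -c "
from bench import r;s=r.sense();print(s['wrist_torque'])"
python3 -m inch '[0,0,0.004,0,0,0,255, 0,0,0.006,0,0,0,255, 0,0,0.008,0,0,0,255, 0,0,0,0,0,0,255]'
python3 -m inch '[0,0,0.01,0,0,0,255, 0,0,0.01,0,0,0,255, 0,0,0.02,0,0,0,255, 0,0,0.03,0,0,0,255, 0,0,0.03,0,0,0,255, 0,0,0,0,0,0,255]'
```

```text
time: 23.75
tool_pos: [614.2, 152.2, 66.2]
tcp_rot: [180.0, -0.1, 167.9]
ft_force: [-5.9, 3.5, 2.1]
finger_gap: 10.8
[0.52854667 1.09733561 0.03327388]
time: 24.15
tool_pos: [614.3, 151.7, 85.0]
tcp_rot: [-180.0, -0.1, 167.8]
ft_force: [-8.4, 0.1, 6.4]
finger_gap: 10.6
time: 24.75
tool_pos: [619.5, 151.9, 192.3]
tcp_rot: [179.7, 0.8, 167.8]
ft_force: [0.4, 0.9, 0.8]
finger_gap: 10.8
```

```bash
python3 -m inch '[-0.006,-0.046,0,0,0,3.5,255, -0.006,-0.046,0,0,0,3.5,255, -0.006,-0.046,0,0,0,3.5,255, -0.006,-0.046,0,0,0,3.5,255, -0.006,-0.046,0,0,0,3.5,255, -0.006,-0.046,0,0,0,3.5,255, -0.006,-0.046,0,0,0,3.5,255, -0.006,-0.046,0,0,0,3.5,255, -0.006,-0.046,0,0,0,3.5,255, -0.006,-0.046,0,0,0,3,255]' 
python3 -m inch '[-0.002,-0.046,0,0,0,0,255, 0,-0.004,0,0,0,0,255, 0,0,0,0,0,0,255, 0,0,0,0,0,0,255]'
python3 - <<'E'
from h import *
s=r.sense(); p,d,C=snap('wrist','w_ret.png'); np.savez('pics/wr',p=p,d=d,R=C[1],t=C[2])
print(s['tool_pos'],s['tcp_rot'],s['joint_pos'][5])
hsv=cv2.cvtColor(p,cv2.COLOR_RGB2HSV); Rt=R.from_euler('xyz',s['tcp_rot'],degrees=True).as_matrix()
red=cv2.inRange(hsv,(0,150,40),(6,255,255))|cv2.inRange(hsv,(174,150,40),(180,255,255))
for m in [a[2] for a in comps(red)[:2]]:
    P=np.array([pt(C,d,u,v) for v,u in np.argwhere(m)]); Q=(P-s['tool_pos'])@Rt
    print(m.sum(),'tool pct',np.percentile(Q,[2,10,50,90,98],axis=0).round(1).tolist())
z=np.load('pics/wk.npz'); C2=(C[0],z['R'],z['t'])
for n,pp,dd,CC in(('old',z['p'],z['d'],C2),('new',p,d,C)):
    v,u=np.mgrid[0:400,0:640]; c,Rm,t=CC; ff=200/np.tan(np.radians(c['fovy']/2))
    D=np.stack([(u-c['cx'])/ff,-(v-c['cy'])/ff,-np.ones_like(u)],-1)@Rm.T; W=t+D*dd[...,None]
    h=cv2.cvtColor(pp,cv2.COLOR_RGB2HSV)
    m=(abs(W[...,2]-50)<4)&(np.hypot(W[...,0]-547,W[...,1]+352)<60)
    a=comps(m)[0][2]; hull=np.zeros_like(m,np.uint8); cv2.fillConvexPoly(hull,cv2.convexHull(np.argwhere(a)[:,::-1].astype(np.int32)),1)
    print(n,a.sum(),fit(CC,a,50),np.median(W[a][:,2]))
    inner=cv2.erode(hull,np.ones((9,9)))>0
    for b in comps(inner&(h[...,2]<45))[:3]: print('  dark',b[0],b[1],fit(CC,b[2],50))
E
```

```text
time: 25.75
tool_pos: [555.1, -311.3, 185.1]
tcp_rot: [-179.8, 0.1, -157.5]
ft_force: [1.2, 1.1, -0.3]
finger_gap: 10.5
time: 26.15
tool_pos: [553.3, -358.2, 184.1]
tcp_rot: [-180.0, 0.0, -157.7]
ft_force: [0.4, 0.5, -0.8]
finger_gap: 11.1
[ 553.26645316 -358.20874632  184.08752531] [-1.79951109e+02  4.60316460e-02 -1.57676381e+02] -149.709683002079
2545 tool pct [[-20.4, -6.5, -31.9], [-15.7, -5.5, -31.3], [7.9, -1.1, -30.3], [20.1, 3.2, -11.7], [20.5, 4.2, 3.5]]
old 2848 (array([ 550.1, -359.3], dtype=float32), array([ 553.2, -358.3]), array([70.7, 60.1]), 22.5) 50.669793404301174
new 3434 (array([ 549.9, -359.3], dtype=float32), array([ 553. , -358.2]), array([70.6, 60.3]), 23.3) 50.609625322806636
```

View pics/w_ret.png

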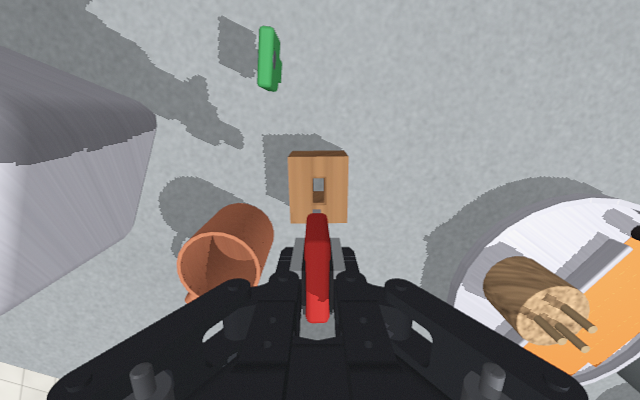

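The holder's top face is centred at (553.1,-358.2), 70.7×60 mm, which matches its given size. The slot shows at (319,188) and the key hangs at (317,270). Inserting now.

```bash
python3 -m inch '[-0.0017,0.0005,-0.02,0,0,0,255, 0,0,-0.03,0,0,0,255, 0,0,-0.022,0,0,0,255, 0,0,0,0,0,0,255]'
python3 -m inch '[0,0,-0.004,0,0,0,255, 0,0,-0.004,0,0,0,255, 0,0,-0.004,0,0,0,255, 0,0,-0.004,0,0,0,255, 0,0,0,0,0,0,255]'
python3 -m inch '[0,0,-0.008,0,0,0,255, 0,0,-0.008,0,0,0,255, 0,0,-0.006,0,0,0,255, 0,0,-0.006,0,0,0,255, 0,0,0,0,0,0,255]'
```

```text
time: 26.6
tool_pos: [549.4, -354.7, 107.4]
tcp_rot: [179.7, -0.2, -157.6]
ft_force: [-0.8, 1.2, -2.0]
finger_gap: 10.7
time: 27.1
tool_pos: [550.9, -357.9, 95.2]
tcp_rot: [180.0, -0.0, -157.7]
ft_force: [-0.6, 0.4, -0.6]
finger_gap: 10.4
time: 27.6
tool_pos: [550.3, -357.4, 65.8]
tcp_rot: [179.9, -0.1, -157.7]
ft_force: [-0.0, -0.3, -1.2]
finger_gap: 10.5
```

```bash
python3 -m inch '[0,0,-0.002,0,0,0,255, 0,0,-0.0015,0,0,0,255, 0,0,-0.0015,0,0,0,255, 0,0,0,0,0,0,255, 0,0,0,0,0,0,255]'

```

```text
time: 28.1
tool_pos: [551.2, -358.0, 62.6]
tcp_rot: [-180.0, 0.0, -157.7]
ft_force: [0.6, -0.1, -0.4]
finger_gap: 10.5
```

```bash
python3 -m inch '[0,0,-0.0015,0,0,0,255, 0,0,-0.001,0,0,0,255, 0,0,0,0,0,0,255, 0,0,0,0,0,0,255]'

```

```text
time: 28.5
tool_pos: [551.5, -358.3, 61.8]
tcp_rot: [-179.9, 0.0, -157.7]
ft_force: [-4.9, 3.0, 10.5]
finger_gap: 10.6
```

```bash
python3 -m inch '[0,0,0.0015,0,0,0,110, 0,0,0,0,0,0,110, 0,0,0,0,0,0,110, 0,0,0,0,0,0,110, 0,0,0,0,0,0,110, 0,0,0.03,0,0,0,110, 0,0,0.04,0,0,0,110, 0,0,0.04,0,0,0,110, 0,0,0.04,0,0,0,0, 0,0,0,0,0,0,0]' 40
python3 - <<'E'
from h import *
s=r.sense(); p,d,C=snap('wrist','w_chk.png'); print(s['tool_pos'])
hsv=cv2.cvtColor(p,cv2.COLOR_RGB2HSV)
red=cv2.inRange(hsv,(0,170,60),(5,255,255))|cv2.inRange(hsv,(174,170,60),(180,255,255))
a=comps(red)[0]; q=np.argwhere(a[2]); zs=np.array([pt(C,d,u,v)[2] for v,u in q]); t=np.zeros_like(a[2]); g=abs(zs-92)<5; t[q[g,0],q[g,1]]=True
print(a[:2],np.percentile(zs,[5,50,95]),fit(C,t,92))
p,d,C=snap('top','top4.png'); hsv=cv2.cvtColor(p,cv2.COLOR_RGB2HSV)
for n,lo,hi,zz in(('yellow',(22,150,60),(32,255,255),54),('green',(45,120,40),(75,255,255),62)):
    for a in comps(cv2.inRange(hsv,lo,hi),40): print(n,a[0],a[1],fit(C,a[2],zz))
print(hsv[220,178],hsv[215,172])
E
```

```text
time: 29.5
tool_pos: [554.1, -360.2, 220.0]
tcp_rot: [-179.4, 0.4, -157.7]
ft_force: [0.0, -0.4, 0.9]
finger_gap: 75.6
[ 554.08389736 -360.16956694  220.00560724]
(np.int32(517), array([321.26692456, 186.98839458])) [72.32714522 92.13187208 93.52275759] (array([ 551.6, -359.4], dtype=float32), array([ 552.5, -358.7]), array([43.3, 11.1]), 22.3)
green 185 [204.86486486 229.12432432] (array([453.9, 341.1], dtype=float32), array([454.5, 341. ]), array([43.1, 42.5]), 56.7)
green 84 [476.9047619  224.91666667] (array([ 461.5, -443.3], dtype=float32), array([ 459.3, -440.8]), array([38.4, 26.8]), 15.6)
[128  15  67] [ 21 187 180]
```

```bash
python3 - <<'E'
from h import *
a=cv2.imread('pics/top4.png'); C=cam('top'); hsv=cv2.cvtColor(a,cv2.COLOR_BGR2HSV)
for b in comps(cv2.inRange(hsv,(18,150,80),(32,255,255)),40): print('yellow',b[0],b[1],fit(C,b[2],54))
E
```

```text
yellow 419 [167.09307876 226.61813842] (array([462.5, 453. ], dtype=float32), array([462.4, 453.2]), array([66.4, 54.1]), 9.6)
yellow 160 [272.50625 175.4625 ] (array([611.8, 148.5], dtype=float32), array([611.7, 148.7]), array([45.6, 44.5]), 78.2)
```

View pics/top4.png

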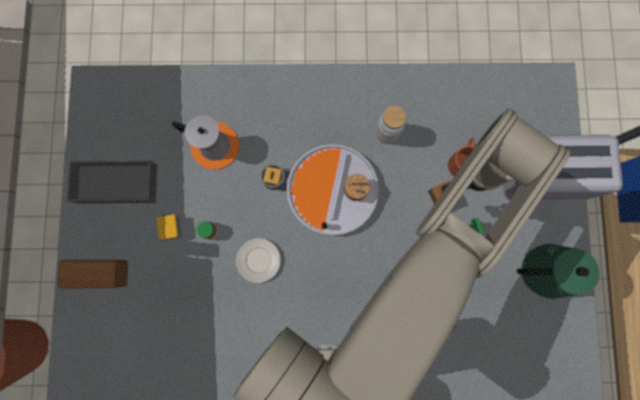

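The tin has been knocked to (462,453), yaw 10°, and is still upright; it shows at (167,227) in the top picture. The jar at (205,229) hasn't moved, the tray is turned, and the key is back in its holder (bow top z 92). Next the jar.

```bash
python3 -m inch '[-0.0067,0.0467,0,0,0,-7.5,0, -0.0067,0.0467,0,0,0,-7.5,0, -0.0067,0.0467,0,0,0,-7.5,0, -0.0067,0.0467,0,0,0,-7.5,0, -0.0067,0.0467,0,0,0,-7.5,0, -0.0067,0.0467,0,0,0,-7.5,0, -0.0067,0.0467,0,0,0,-7.5,0, -0.0067,0.0467,0,0,0,-7.5,0, -0.0067,0.0467,0,0,0,-7.5,0, -0.0067,0.0467,0,0,0,-7.5,0]'
python3 -m inch '[-0.0067,0.0467,0,0,0,-7.5,0, -0.0067,0.0467,0,0,0,-7.5,0, -0.0067,0.0467,-0.01,0,0,-7.5,0, -0.0067,0.0467,-0.01,0,0,-7.5,0, -0.006,0.046,-0.01,0,0,-7.5,0, 0,0,0,0,0,0,0, 0,0,0,0,0,0,0, 0,0,0,0,0,0,0]'
cat > look.py <<'E'
from h import *
import sys
s=r.sense(); p,d,C=snap('wrist',sys.argv[1]); print(s['tool_pos'],s['tcp_rot'])
hsv=cv2.cvtColor(p,cv2.COLOR_RGB2HSV)
for n,lo,hi,zz in(('yellow',(20,150,60),(32,255,255),54),('green',(45,120,40),(75,255,255),62)):
    for a in comps(cv2.inRange(hsv,lo,hi),100)[:2]:
        q=np.argwhere(a[2]); zs=np.array([pt(C,d,u,v)[2] for v,u in q]); zt=np.percentile(zs,90); t=np.zeros_like(a[2]); g=abs(zs-np.median(zs[zs>zt-6]))<4; t[q[g,0],q[g,1]]=True
        print(n,a[0],a[1].round(),'z',np.percentile(zs,[5,50,95]).round(1),fit(C,t,np.median(zs[g])))
E
python3 look.py w_jar.png
```

```text
time: 30.6
tool_pos: [482.9, 107.8, 209.4]
tcp_rot: [-179.9, -0.1, 127.5]
ft_force: [0.1, -0.5, 0.1]
finger_gap: 85.3
time: 31.4
tool_pos: [452.0, 335.6, 180.5]
tcp_rot: [-179.9, 0.1, 90.7]
ft_force: [0.4, -0.9, -0.0]
finger_gap: 85.6
[452.01051734 335.59001068 180.45906697] [-1.79916569e+02  8.21110235e-02  9.07248698e+01]
yellow 4818 [330.  59.] z [53.1 54.6 55.8] (array([462.4, 455. ], dtype=float32), array([464. , 454.4]), array([65.1, 54. ]), 9.4)
green 1879 [320. 185.] z [61.3 62.6 63.8] (array([455.5, 344.4], dtype=float32), array([455.8, 344. ]), array([46.6, 46.1]), 45.6)
```

```bash
python3 -m inch '[0.0036,0.0086,-0.02,0,0,0,0, 0,0,-0.035,0,0,0,0, 0,0,-0.035,0,0,0,0, 0,0,-0.035,0,0,0,0, 0,0,-0.03,0,0,0,0, 0,0,-0.011,0,0,0,0, 0,0,0,0,0,0,0]' 40
python3 -m inch '[0,0,0,0,0,0,255, 0,0,0,0,0,0,255, 0,0,0,0,0,0,255, 0,0,0,0,0,0,255, 0,0,0,0,0,0,255, 0,0,0,0,0,0,255]' 40
python3 -m inch '[0,0,0.02,0,0,0,255, 0,0,0.03,0,0,0,255, 0,0,0.035,0,0,0,255, 0,0,0.035,0,0,0,255, 0,0,0,0,0,0,255]'
```

```text
time: 32.15
tool_pos: [455.1, 343.5, 14.1]
tcp_rot: [-179.8, 0.1, 90.6]
ft_force: [-0.2, -0.6, 0.8]
finger_gap: 85.4
time: 32.75
tool_pos: [457.2, 346.1, 18.3]
tcp_rot: [179.8, -0.1, 90.7]
ft_force: [-3.0, -2.8, 8.7]
finger_gap: 51.7
time: 33.25
tool_pos: [459.5, 347.6, 143.2]
tcp_rot: [179.4, -0.3, 90.7]
ft_force: [0.9, 0.7, -1.7]
finger_gap: 51.4
```

```bash
python3 -m inch '[0.0175,-0.0325,0,0,0,7.7,255, 0.0175,-0.0325,0,0,0,7.7,255, 0.0175,-0.0325,0,0,0,7.7,255, 0.0175,-0.0325,0,0,0,7.7,255, 0.0175,-0.0325,0,0,0,7.7,255, 0.0175,-0.0325,0,0,0,7.7,255, 0.0175,-0.0325,0,0,0,7.7,255, 0.0175,-0.0325,0,0,0,7.7,255, 0.0175,-0.0325,0,0,0,7.7,255, 0.0175,-0.0325,0,0,0,7.7,255]'
python3 -m inch '[0,0,-0.01,0,0,0,255, 0,0,0,0,0,0,255, 0,0,0,0,0,0,255, 0,0,0,0,0,0,255]'
```

```text
time: 34.25
tool_pos: [631.1, 18.9, 135.1]
tcp_rot: [-180.0, -0.0, 168.0]
ft_force: [1.0, -0.9, -2.7]
finger_gap: 51.6
time: 34.65
tool_pos: [630.4, 21.4, 125.6]
tcp_rot: [180.0, -0.0, 167.7]
ft_force: [0.0, -0.2, -2.2]
finger_gap: 51.7
```

```bash
python3 -m inch '[0.004,0.003,-0.02,0,0,0,255, 0,0,-0.025,0,0,0,255, 0,0,-0.02,0,0,0,255, 0,0,-0.005,0,0,0,255, 0,0,0,0,0,0,255, 0,0,0,0,0,0,255]'
python3 -m inch '[0,0,-0.003,0,0,0,255, 0,0,-0.002,0,0,0,255, 0,0,-0.002,0,0,0,255, 0,0,0,0,0,0,255]'
```

```text
time: 35.25
tool_pos: [635.8, 23.7, 57.1]
tcp_rot: [180.0, 0.1, 167.7]
ft_force: [0.1, 0.6, -2.4]
finger_gap: 51.8
time: 35.65
tool_pos: [635.0, 23.2, 48.5]
tcp_rot: [180.0, 0.0, 167.6]
ft_force: [0.6, 0.2, -3.1]
finger_gap: 51.6
```

```bash
python3 -m inch '[0,0,-0.001,0,0,0,255, 0,0,-0.001,0,0,0,255, 0,0,0,0,0,0,255, 0,0,0,0,0,0,255]'
python3 -m inch '[0,0,-0.001,0,0,0,255, 0,0,0,0,0,0,255, 0,0,0,0,0,0,255]'
```

```text
time: 36.05
tool_pos: [635.3, 23.1, 48.3]
tcp_rot: [-180.0, 0.0, 167.7]
ft_force: [-6.4, -1.9, 9.2]
finger_gap: 51.6
time: 36.35
tool_pos: [635.4, 23.0, 48.2]
tcp_rot: [-180.0, 0.1, 167.7]
ft_force: [-9.2, -1.0, 16.6]
finger_gap: 51.6
```

```bash
python3 -m inch '[0,0,0.0025,0,0,0,50, 0,0,0,0,0,0,50, 0,0,0,0,0,0,50, 0,0,0,0,0,0,50, 0,0,0,0,0,0,50, 0,0,0.03,0,0,0,50, 0,0,0.03,0,0,0,50, 0,0,0.035,0,0,0,50, 0,0,0.035,0,0,0,0, 0,0,0,0,0,0,0]'
python3 -m inch '[-0.0172,0.0431,0,0,0,2.2,0, -0.0172,0.0431,0,0,0,2.2,0, -0.0172,0.0431,0,0,0,2.2,0, -0.0172,0.0431,0,0,0,2.2,0, -0.0172,0.0431,0,0,0,2.2,0, -0.0172,0.0431,0,0,0,2.2,0, -0.0172,0.0431,0,0,0,2.2,0, -0.0172,0.0431,0,0,0,2.2,0, -0.0172,0.0431,0,0,0,2.2,0, -0.0172,0.0431,0,0,0,2.2,0]'
python3 -m inch '[0,0,0,0,0,0,0, 0,0,0,0,0,0,0]'
python3 look.py w_tin.png
```

```text
time: 37.35
tool_pos: [638.4, 23.2, 185.1]
tcp_rot: [179.9, 0.6, 167.7]
ft_force: [1.0, 0.5, 1.1]
finger_gap: 85.3
time: 38.35
tool_pos: [461.7, 455.8, 177.3]
tcp_rot: [-180.0, -0.0, -170.3]
ft_force: [1.2, 1.0, -0.5]
finger_gap: 85.5
time: 38.55
tool_pos: [461.9, 455.1, 177.0]
tcp_rot: [-179.9, -0.1, -170.2]
ft_force: [-0.1, -0.5, 0.2]
finger_gap: 85.6
[461.86573158 455.07431205 176.9831852 ] [-1.79945404e+02 -5.46032951e-02 -1.70208587e+02]
yellow 3140 [319. 193.] z [53.2 54.6 55.7] (array([461.8, 456. ], dtype=float32), array([463. , 454.9]), array([66.3, 53.1]), 9.4)
```

```bash
python3 -m inch '[0.001,0,-0.025,0,0,0,0, 0,0,-0.035,0,0,0,0, 0,0,-0.035,0,0,0,0, 0,0,-0.035,0,0,0,0, 0,0,-0.03,0,0,0,0, 0,0,-0.01,0,0,0,0, 0,0,0,0,0,0,0]' 40
python3 -m inch '[0,0,0,0,0,0,255, 0,0,0,0,0,0,255, 0,0,0,0,0,0,255, 0,0,0,0,0,0,255, 0,0,0,0,0,0,255, 0,0,0,0,0,0,255]' 40
python3 -m inch '[0,0,0.02,0,0,0,255, 0,0,0.03,0,0,0,255, 0,0,0.035,0,0,0,255, 0,0,0.035,0,0,0,255, 0,0,0,0,0,0,255]'
```

```text
time: 39.3
tool_pos: [463.3, 452.1, 6.0]
tcp_rot: [-179.9, -0.2, -170.4]
ft_force: [0.3, 0.6, 0.5]
finger_gap: 85.2
time: 39.9
tool_pos: [465.6, 455.6, 10.9]
tcp_rot: [179.9, 0.2, -170.3]
ft_force: [0.4, -0.7, 7.4]
finger_gap: 54.9
time: 40.4
tool_pos: [466.9, 457.0, 135.6]
tcp_rot: [179.7, 0.6, -170.3]
ft_force: [0.8, 1.4, -2.2]
finger_gap: 54.4
```

```bash
python3 -m inch '[0.0058,-0.0297,0,0,0,-8,255, 0.0058,-0.0297,0,0,0,-8,255, 0.0058,-0.0297,0,0,0,-8,255, 0.0058,-0.0297,0,0,0,-8,255, 0.0058,-0.0297,0,0,0,-8,255, 0.0058,-0.0297,0,0,0,-8,255, 0.0058,-0.0297,0,0,0,-8,255, 0.0058,-0.0297,0,0,0,-8,255, 0.0058,-0.0297,0,0,0,-8,255, 0.0058,-0.0297,0,0,0,-8,255]'
python3 -m inch '[0.0058,-0.0297,0,0,0,-8,255, 0.0058,-0.0297,0,0,0,-8,255, 0.0058,-0.0297,0,0,0,-8,255, 0.0058,-0.0297,0,0,0,-8,255, 0,0,0,0,0,0,255, 0,0,0,0,0,0,255, 0,0,0,0,0,0,255]'
python3 look.py w_pl.png
```

```text
time: 41.4
tool_pos: [521.3, 156.0, 127.0]
tcp_rot: [-179.9, -0.0, 109.3]
ft_force: [0.2, 0.7, -2.4]
finger_gap: 54.3
time: 42.1
tool_pos: [544.5, 39.1, 127.4]
tcp_rot: [-179.9, -0.0, 77.8]
ft_force: [-0.2, -0.3, -2.8]
finger_gap: 54.3
[544.53839743  39.11516658 127.40161071] [-1.79938446e+02 -8.55286270e-03  7.77507195e+01]
yellow 16120 [317. 274.] z [169.  171.1 172.1] (array([548. ,  49.7], dtype=float32), array([547.3,  46.2]), array([58.9, 53.5]), 77.8)
green 4053 [452. 220.] z [83.9 92.6 93.7] (array([637.5,  23.5], dtype=float32), array([637.3,  22.8]), array([46.4, 48.5]), 119.4)
```

View pics/w_pl.png

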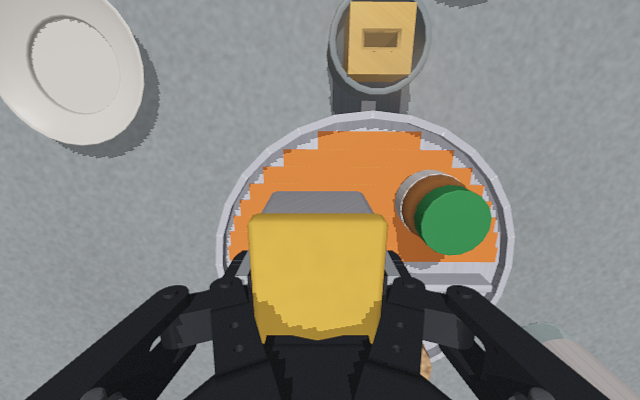

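The jar stands upright on the orange half at about (440,215). The held tin is over the free part of the half at (317,270), with room to spare.

```bash
python3 -m inch '[0.003,0,-0.02,0,0,0,255, 0,0,-0.03,0,0,0,255, 0,0,-0.02,0,0,0,255, 0,0,-0.009,0,0,0,255, 0,0,0,0,0,0,255, 0,0,0,0,0,0,255]'
python3 -m inch '[0,0,-0.002,0,0,0,255, 0,0,-0.002,0,0,0,255, 0,0,-0.001,0,0,0,255, 0,0,0,0,0,0,255, 0,0,0,0,0,0,255]'
```

```text
time: 42.75
tool_pos: [548.7, 38.9, 50.0]
tcp_rot: [179.9, -0.0, 77.7]
ft_force: [0.7, 0.2, -2.5]
finger_gap: 54.2
time: 43.25
tool_pos: [548.1, 38.4, 44.1]
tcp_rot: [180.0, -0.0, 77.6]
ft_force: [0.1, -0.5, -3.7]
finger_gap: 54.3
```

```bash
python3 -m inch '[0,0,-0.0015,0,0,0,255, 0,0,-0.001,0,0,0,255, 0,0,0,0,0,0,255, 0,0,0,0,0,0,255]'
python3 -m inch '[0,0,-0.001,0,0,0,255, 0,0,0,0,0,0,255, 0,0,0,0,0,0,255]'
```

```text
time: 43.65
tool_pos: [548.0, 38.5, 41.4]
tcp_rot: [-180.0, 0.0, 77.7]
ft_force: [-0.3, 1.1, -2.8]
finger_gap: 54.4
time: 43.95
tool_pos: [548.3, 38.6, 40.9]
tcp_rot: [180.0, -0.0, 77.7]
ft_force: [-2.0, 0.4, 1.9]
finger_gap: 54.4
```

```bash
python3 -m inch '[0,0,0,0,0,0,55, 0,0,0,0,0,0,55, 0,0,0,0,0,0,55, 0,0,0,0,0,0,55, 0,0,0.01,0,0,0,55, 0,0,0.03,0,0,0,55, 0,0,0.03,0,0,0,55, 0,0,0.04,0,0,0,0, 0,0,0.04,0,0,0,0, 0,0,0.03,0,0,0,0]'
python3 -m inch '[-0.02,-0.03,0.02,0,0,0,0, -0.02,-0.03,0.02,0,0,0,0, -0.02,-0.03,0.02,0,0,0,0, 0,0,0,0,0,0,0, 0,0,0,0,0,0,0]'
python3 look.py w_fin.png; python3 - <<'E'
from h import *
p,d,C=snap('top','top5.png'); hsv=cv2.cvtColor(p,cv2.COLOR_RGB2HSV)
snap('scene','scene5.png')
E
```

```text
time: 44.95
tool_pos: [548.8, 38.5, 224.5]
tcp_rot: [179.8, -0.0, 77.7]
ft_force: [0.7, -0.1, -0.1]
finger_gap: 85.4
time: 45.45
tool_pos: [488.3, -52.1, 281.9]
tcp_rot: [179.8, -0.0, 77.6]
ft_force: [-0.1, 0.1, -0.2]
finger_gap: 85.5
[488.31905041 -52.08437744 281.93303805] [ 1.79849564e+02 -1.79306649e-02  7.75521891e+01]
yellow 2840 [350.  88.] z [83.1 84.6 85.9] (array([548.6,  39.4], dtype=float32), array([549.4,  40. ]), array([65.2, 53.6]), 77.6)
```

View pics/w_fin.png

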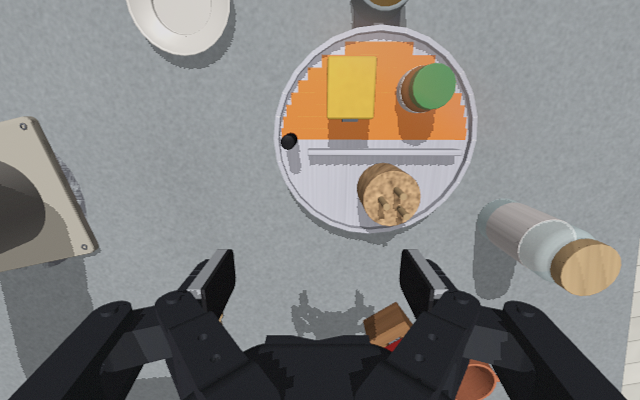

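View pics/scene5.png

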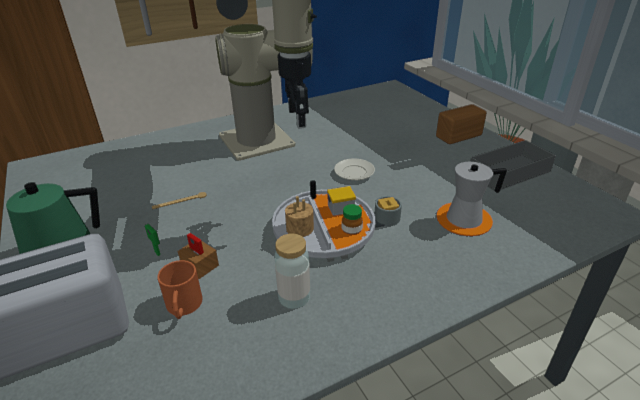

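Tin (350,88) and jar (430,88) stand upright on the orange half. The post is at (289,141) after the quarter turn, and in the scene picture the key is in its holder at (196,243) and nothing else has moved. Handing in.

```bash
python3 -c "
from bench import r;print(r.hand_in())"
```

```text
the job is handed in; nothing more can be done
None
```

The breakfast tray is ready and handed in at about 45 s on the clock; no verdict was reported.

- **Lock and tray:** I took the red key from its holder and seated it in the lock. I turned it clockwise to its stop, then turned the tray a quarter turn by its post. I turned the key back to its stop, eased it, pulled it out and put it back blade down in the holder.
- **Loading:** Only the tin and the jar were on the ledge; I found no cups. The tin was knocked about 3 cm aside partway through, so I measured it again before picking it up. Both went onto the orange half after the tray was locked.

**Last checks:**
- **Key:** after release, its bow top read 92 mm, as expected for fully seated, and within about 1 mm of the holder's centre.
- **Lock:** the key swung about 93° between its two stops, which fits the full turn plus play. The core looked back at its starting angle.
- **Tray:** the post was at about 89.7° just before I let go. I did not measure it again after that; I rely on the lock closing fully.
- **Tin and jar:** the tin's lid read 85 mm and the jar's cap 93 mm, both right for standing on the tray. Both centres are well inside the orange half.
- **Other things:** they looked unmoved in the last scene picture, by eye only.

No check failed or disagreed.

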